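Clamp a hinge strip in the drilling fixture

ROBOT

A 6-joint arm with a two-finger parallel gripper is mounted at the origin on the work surface. World frame = base frame: x ahead of the robot, y to its left, z up, the work surface at z = 0. Lengths are in m, angles in rad, forces in N, time in s.
With the tool pointing down it reaches from about 0.35 to 0.775 m from the base axis. Payload 5.5 kg.
Tool frame: the origin (TCP) lies at the very end of the fingers, on their centre line; the grasp point (between the pads) lies 19 mm behind it (env.grip_depth is the distance from the TCP to the grasp point, in m); z points along the fingers, y is the direction in which the jaws open and shut (so a half turn about z gives the same grasp; the last joint's range is limited). The gripper opens to 85 mm and grips with 20 to 120 N. Pads are 22 mm wide; open, the fingers measure 114 mm over their backs; the gripper's body (76 mm by 85 mm) begins 54 mm behind the grasp point. The pads swing forward as they close: fully open they stand 13 mm farther back than shut.
Start: joints at [1.097, 0.313, 0.046, 1.304, 0, 1.431], TCP at [0.188, 0.543, 0.231] pointing down, gripper open.
Joint ranges: [-2.76, 2.76], [-0.86, 1.69], [-1.03, 1.26], [-2.2, 2.34], [-1.47, 1.5], [-3.14, 3.14]. Speed limits (rad/s): [2.57, 2.57, 3.14, 3.14, 3.14, 3.14].

INTERFACE

Orientations are given as a unit quaternion [w, x, y, z].
In Python, from workcell import env gives the robot as it stands.
- The arm moves only by the tool step_arm, never from a script. Its argument "series" is a list of rows, each a list of 3 entries, a list of its own where there are three numbers: the shift along the world's x, y, z in cm, then the turn about the world's z in rad, then the closure in counts, from 0 (fully open) to 255 (shut). A call has 1 to 5 rows; each row is the pose to reach, as a shift and turn from the pose measured when the call began; what a row does not reach only later rows make up. A row lasts 1/8 s, in which the tool goes at most 62.5 mm and 10.7 degrees, less where a joint would pass 70% of its speed; a pose out of reach is approached as far as the arm can. A call with a gripper value outside its range is refused whole. The fingers move at their own pace and stop on an object; "newtons" is the grip in N (left out, the last holds). Time passes only in rows, so rows that repeat a pose let the fingers close. It gives the time, the measured TCP pose, the force and the opening at its end, in the units of the state.
- env.get_state(): the state, without advancing time (a new reading comes with each control period).
- env.read_camera(name): name is "scene" or "top" or "wrist"; returns a dict with "frame" (384x512x3 uint8, red, green, blue), "vertical_fov" (degrees; the focal length in pixels is half the picture's height over the tangent of half this angle, whatever the lens; pixels are square), "cx", "cy" (the principal point, pixels), "dist_coeffs" ([k1, k2, p1, p2, k3] as OpenCV has them; the pictures are not rectified), "camera_from_world" (4x4, takes a point from world to camera coordinates). Camera axes: x right, y down, z forward; pixel columns grow to the right and rows downward; lengths in m; the calibration is good to about 2 mm. A picture is of the moment at which its call begins. There is no depth.
- env.hand_in(): hands the job in, once; it reports no verdict.
The state is a dict: "clock": time; "joint_pos": joint angles; "qvel": joint speeds; "tau": joint torques, N m; "tcp_pos": TCP position; "orientation": TCP orientation; "wrist_force": force on the tool from outside, world axes, zero at the start; "ft_torque": the same for the moment, N m; "finger_gap": finger opening in m.
Only numpy, scipy, OpenCV 4.12 (cv2) and the standard library are available. Lean on these libraries where they do the work, as an engineer would, in place of code of your own. Each camera call takes 0.05 s, during which the arm holds its last target.

TASK

Clamp the metal hinge strip in the drilling fixture: with the outside of a finger, push the open clamp strap round until it stops square across the strip, and only then push the raised cam lever down over the strap as far as it goes. Nothing is to be picked up: leave the strip lying in its bed, and leave the jar, the can and the screwdriver where they are.

Things in the scene. Friction and masses are not known exactly. Their poses are not given: they have to be found in the camera images.
- fixture: Drilling fixture, fixed. Plywood base 200 (x) x 300 (y) x 18 mm; origin at the centre of its underside, on the table, z up, yaw up to 0.45 rad. An aluminium bed 56 mm wide runs along x through the centre, top at z 30, guides 3 mm high. Strap post at y -90. Cam post at y +92 to +126: steel, 52 mm wide, top z 94 (over its axle ends too). Heights are above the table.
- strap (a joint): Clamp strap: aluminium bar 28 mm wide, 12 thick (z 45 to 57), ends 174 mm from its vertical pivot; 90 mm out hangs a rubber pad, 22 mm diameter, to z 35.5. Rad: 0 = closed against its stop, square over the strip, pointing to fixture +y; grows as it opens counter-clockwise (from above) towards fixture -x, the robot's side; starts 0.8 to 1.25. Moves under about 1.5 N at the pad, stays where left.
- strap_pivot (a point): Fixed point on the strap's vertical pivot axis, at half the strap's thickness (z 51 mm). Axes as the fixture's.
- strap_mid (a point): Point on the strap's centre line, 90 mm from its pivot axis, at half its thickness (z 51 mm); moves with the strap. Its y axis points from the pivot along the strap.
- lever (a joint): Cam lever, swings in the fixture's y-z plane. Grey grip 24 mm wide (x), 14 thick, from 40 to 105 mm from its axis. Rad: 0 = up, leaning 0.25 past upright to the outside (fixture +y); 0.25 = upright; 1.82 = fully down against its stop, level over the strap, pointing to fixture -y, grip top at z 87. Starts 0 to 0.35. Needs about 2.5 N at the grip, stays where left.
- lever_pivot (a point): Fixed point on the lever's axis, in the middle of the lever's width, z 80 mm. Axes as the fixture's.
- lever_tip (a point): Outer end of the lever's grip, on its centre line, 105 mm from the lever's axis; moves with the lever.
- strip: The work: a loose flat aluminium hinge strip 250 x 32 x 3 mm with a row of 6 mm knuckles along one edge, 150 g, lying lengthwise (along its x) in the bed between the guides, below the strap. Origin at the centre of its underside (z 30 mm); top at z 33 mm, knuckles to 36.7 mm.
- jar: Loose amber jar with a white cap, 60 mm diameter, 85 mm high, standing beside the fixture, left or right. Origin at the centre of its underside.
- can: Loose plain metal can, 66 mm diameter, 90 mm high, standing beside the fixture, on the other side from the jar. Origin at the centre of its underside.
- driver: Loose screwdriver, grey handle, lying on the table to the right of the fixture (its -y side). Origin under its middle.
Mind the look-alikes: they are no part of the job. What is shaped like the can but purple or yellow is not meant.

How it is judged:
By the outcome, as a careful person would: the job done as asked, in the order asked, and still so for the second after the job is handed in, with the robot touching nothing.
It also fails if it takes over 58 s, if anything falls off the work surface, if the arm or the gripper's body presses on something with over 40 N, if the wrist force passes 120 N, or if a joint passes its speed limit or range.

## Working session

There is one attempt and no reset: what is moved stays moved. The work goes in short steps, Python scripts to look and compute and a tool call to move; the robot and the scene stay as the last step left them, time stands still between calls to the robot, and variables do not carry over. Pictures are saved under pics/ and viewed, and the job is handed in when it is done.

Besides the shell and the picture viewer there is one more tool, called after "Request:" as name(argument=value, ...) on one line, values as JSON. step_arm: Moves the arm, as the interface text tells. Its arguments: {"type":"object","properties":{"series":{"type":"array"},"newtons":{"type":"number"}},"required":["series"]}

```bash
mkdir -p pics; ls; cat > h.py <<'E'
import numpy as np, cv2, pickle
from workcell import env
def cap(n):
    c=env.read_camera(n); pickle.dump(c,open(f'{n}.pkl','wb')); return c
def load(n): return pickle.load(open(f'{n}.pkl','rb'))
def K(c):
    f=c['frame'].shape[0]/2/np.tan(np.radians(c['vertical_fov'])/2)
    return np.array([[f,0,c['cx']],[0,f,c['cy']],[0,0,1.]])
def proj(c,P):
    T=np.array(c['camera_from_world']);P=np.atleast_2d(P).astype(float)
    return cv2.projectPoints(P.reshape(-1,1,3),cv2.Rodrigues(T[:3,:3])[0],T[:3,3],K(c),np.array(c['dist_coeffs'],float))[0].reshape(-1,2)
def ray(c,uv,z):
    T=np.array(c['camera_from_world']);uv=np.atleast_2d(uv).astype(float)
    n=cv2.undistortPoints(uv.reshape(-1,1,2),K(c),np.array(c['dist_coeffs'],float)).reshape(-1,2)
    d=np.c_[n,np.ones(len(n))]@T[:3,:3]; o=-T[:3,:3].T@T[:3,3]
    return o+d*((z-o[2])/d[:,2])[:,None]
def save(c,name,box=None,s=1):
    f=c['frame'][:,:,::-1]
    if box: f=f[box[1]:box[3],box[0]:box[2]]
    cv2.imwrite(f'pics/{name}.png',cv2.resize(f,None,fx=s,fy=s,interpolation=cv2.INTER_CUBIC))
E
python3 - <<'E'
from h import *
for n in ['top','scene']:
    c=cap(n); save(c,n+'0',None,1.5); T=np.array(c['camera_from_world']);print(n,-T[:3,:3].T@T[:3,3],c['vertical_fov'])
print(env.get_state())
E
```

```text
pics
top [0.49201239 0.02478306 1.34323245] 50.13908737088033
scene [ 0.86106178 -0.41496108  0.95647114] 57.54476482782558
{'clock': 0.1, 'joint_pos': array([ 1.09743144e+00,  3.13957701e-01,  4.50873357e-02,  1.30356345e+00,
       -7.83709157e-06,  1.43123087e+00]), 'qvel': array([-2.26059950e-03, -3.11892098e-03,  3.07887314e-03,  1.01579258e-03,
       -1.28942477e-03, -2.94832409e-05]), 'tau': array([ 2.12482009e-03, -4.81724703e+01,  2.99245101e+01,  1.27019623e-02,
       -9.03546788e-05,  1.19089898e-05]), 'tcp_pos': array([0.18817924, 0.54286772, 0.23047743]), 'orientation': array([-2.43270950e-04,  1.66125891e-01,  9.86104213e-01, -7.81776656e-04]), 'wrist_force': array([ 0.18876537, -0.30977639, -0.17922348]), 'ft_torque': array([-0.02344156, -0.00187826, -0.00685787]), 'finger_gap': 0.08552099299804687}
```

View pics/top0.png

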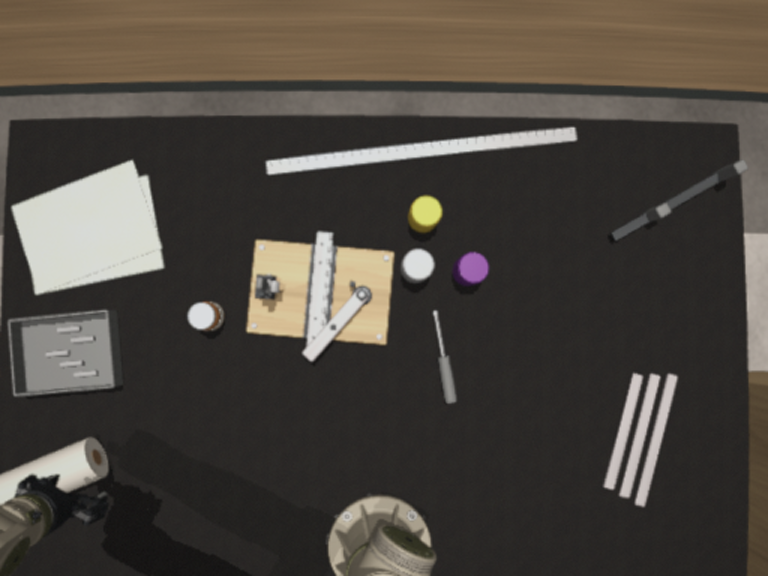

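View pics/scene0.png

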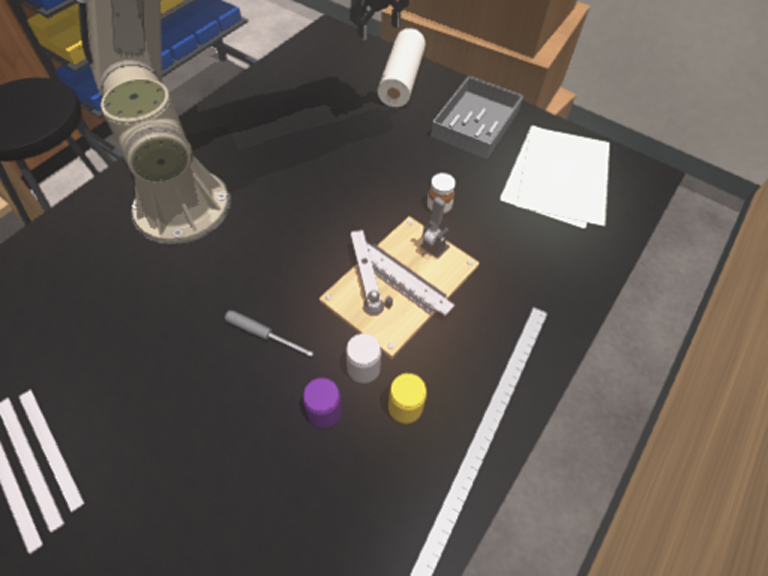

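The top view (768-wide) shows the fixture with its corners near (256,240), (394,250), (386,345) and (247,332). The strap pivot is near (363,295), with its free end near (309,355), and the cam post and lever are near (267,287). The jar is at (205,316), the can at (418,265), and the driver at (445,355).

The long bright bars are possible look-alikes for the strap: the strip (320,290), the ruler (420,150) and the white bars (640,440). Only the bar pivoting on the fixture post at (363,295) is the strap. I'll measure it next.

```bash
python3 - <<'E'
from h import *
c=load('top'); f=c['frame']; hsv=cv2.cvtColor(f,cv2.COLOR_RGB2HSV)
m=cv2.inRange(hsv,(10,50,120),(25,200,255)); m[:140]=0; m[250:]=0; m[:,:155]=0; m[:,275:]=0
ys,xs=np.nonzero(m); pts=np.c_[xs,ys].astype(np.float32)
r=cv2.minAreaRect(pts); b=cv2.boxPoints(r); print(b)
P=ray(c,b,0.018); print(P.round(4), np.linalg.norm(np.diff(P,axis=0),axis=1))
o=P.mean(0); 
e=[(P[(i+1)%4]-P[i]) for i in range(4)]
l=max(e,key=np.linalg.norm); l=l if l[1]>0 else -l; yaw=np.arctan2(-l[0],l[1]); print('o',o,'yaw',yaw)
save(c,'topc',(150,140,290,260),5)
s=load('scene'); save(s,'scenec',(200,110,330,250),4.2)
E
```

```text
[[163.70789 221.38861]
 [171.22928 134.14044]
 [274.08557 143.00735]
 [266.56418 230.25552]]
[[ 0.4651  0.2855  0.018 ]
 [ 0.7488  0.2641  0.018 ]
 [ 0.7196 -0.0715  0.018 ]
 [ 0.436  -0.0457  0.018 ]] [0.28448968 0.33692175 0.28474702]
o [0.59240492 0.10810193 0.018     ] yaw -0.08687501901573026
```

View pics/topc.png

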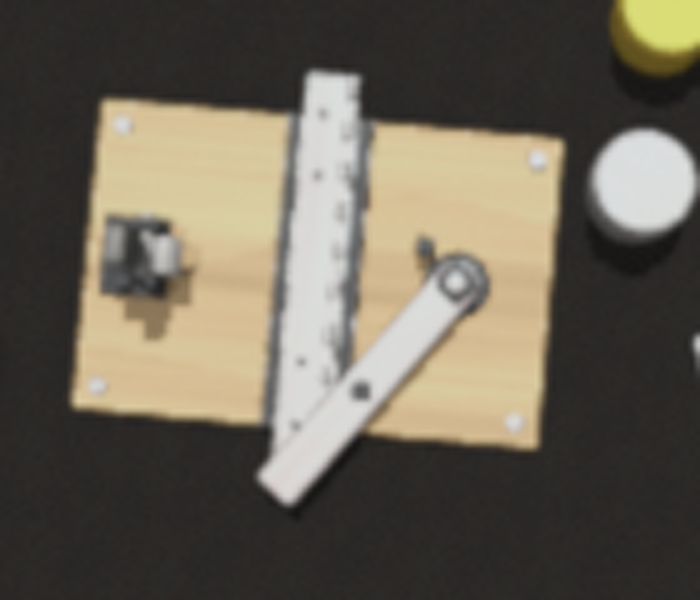

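View pics/scenec.png

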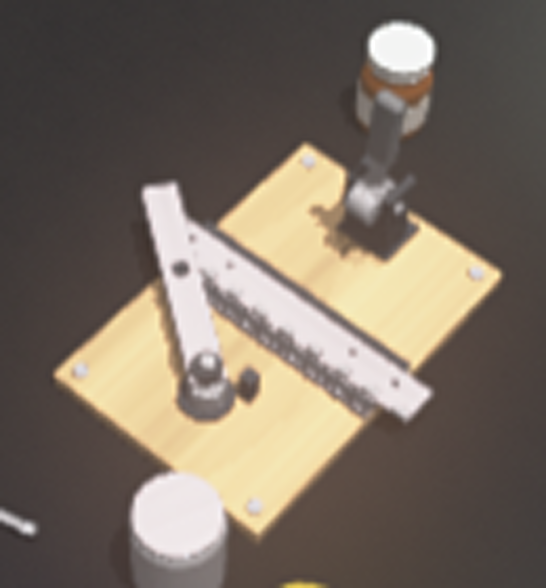

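The crops show the strap pivot at crop (458,280), its end near (278,488), and the pad screw at (361,390). The raised lever is on the left post at (130,245). Next I'll compute the fixture pose from the corners, then check it against the other features.

```bash
python3 - <<'E'
from h import *
t=load('top'); s=load('scene')
b=np.array([[102,99],[564,139],[539,449],[71,407]])/5+[150,140]-0.5+0.1
P=ray(t,b,0.018); print(P.round(4), np.linalg.norm(np.roll(P,-1,0)-P,axis=1).round(4))
bs=np.array([[307,142],[501,274],[259,538],[54,374]])/4.2+[200,110]-0.4
# order: scene corners
Q=ray(s,bs,0.018); print(Q.round(4), np.linalg.norm(np.roll(Q,-1,0)-Q,axis=1).round(4))
for A in (P,Q):
    o=A.mean(0)
    y=(max([A[1]-A[0],A[2]-A[1]],key=np.linalg.norm)); y=y if y[1]>0 else -y
    print('o',o,'yaw',np.arctan2(-y[0],y[1]))
o=P.mean(0);
pl=np.array([[0,1]]); 
uv=lambda x,y:np.array([x,y])/5+[150,140]-0.4
piv=ray(t,uv(456,281),0.07)[0]; scr=ray(t,uv(361,390),0.057)[0]; end=ray(t,np.array([uv(258,477),uv(291,507)]),0.057)
print('piv',piv,'screw',scr,'end',end, np.linalg.norm(end.mean(0)-piv))
print('can',ray(t,uv(643,182),.09),'jar',ray(t,np.array([205,316])/1.5,.085))
E
```

```text
[[ 0.6658  0.267   0.018 ]
 [ 0.6395 -0.033   0.018 ]
 [ 0.4389 -0.0162  0.018 ]
 [ 0.4664  0.2852  0.018 ]] [0.3012 0.2013 0.3026 0.2003]
[[ 0.4665  0.2877  0.018 ]
 [ 0.6645  0.2672  0.018 ]
 [ 0.6416 -0.0319  0.018 ]
 [ 0.4411 -0.013   0.018 ]] [0.199  0.3    0.2013 0.3017]
o [0.55265203 0.12576322 0.018     ] yaw -0.0875958967588314
o [0.55342685 0.12750042 0.018     ] yaw -0.0764831659186389
piv [0.54512301 0.03667165 0.07      ] screw [0.4775875  0.09620501 0.057     ] end [[0.42349936 0.16039652 0.057     ]
 [0.40481146 0.13979299 0.057     ]] 0.1737420877868863
can [[ 0.60494592 -0.07833234  0.09      ]] jar [[0.49924663 0.35592175 0.085     ]]
```

Both views agree on the fixture: origin about (0.553, 0.1265), yaw about -0.085, with 0.30 x 0.20 m edges. The strap pivot is within 1 mm of where the model puts it, the strap's end radius measures 174 mm, and its angle is about 0.94 rad. Now I'll move to the opening side of the strap while shutting the fingers.

Request:
step_arm(series=[[[2.6,-5.4,0],-0.08,255],[[5.2,-10.8,0],-0.16,255],[[7.8,-16.2,0],-0.24,255],[[10.4,-21.6,0],-0.32,255],[[13,-27,0],-0.38,255]], newtons=40)

```text
clock: 0.72
tcp_pos: [0.3185, 0.2711, 0.2303]
orientation: [-0.0, 0.35, 0.937, -0.001]
wrist_force: [0.5, 0.3, 0.2]
finger_gap: 0.0001
```

```bash
cat >> h.py <<'E'
O=np.array([0.553,0.1265]); YAW=-0.085
ex=np.array([np.cos(YAW),np.sin(YAW)]); ey=np.array([-ex[1],ex[0]])
def W(x,y): return O+x*ex+y*ey
def F(p): d=np.array(p)[:2]-O; return np.array([d@ex,d@ey])
def jaw(q):
    w,x,y,z=q; return np.arctan2(1-2*(x*x+z*z),2*(x*y-w*z))
def strap(th,off,r=.11):
    return W(-r*np.sin(th)-off*np.cos(th),-.09+r*np.cos(th)-off*np.sin(th)), th+YAW
def st():
    s=env.get_state(); print(s['clock'],'tcp',s['tcp_pos'].round(4),'F',F(s['tcp_pos']).round(4),'jaw',jaw(s['orientation']).round(3),'f',s['wrist_force'].round(1),'gap',s['finger_gap'].round(4)); return s
E
python3 - <<'E'
from h import *
s=st();p=s['tcp_pos']
P,j=strap(.94,.055); print(P, (P-p[:2])*100, j-jaw(s['orientation']))
E
```

```text
Traceback (most recent call last):
  File "h.py", line 30, in st
    s=env.get_state(); print(s['clock'],'tcp',s['tcp_pos'].round(4),'F',F(s['tcp_pos']).round(4),'jaw',jaw(s['orientation']).round(3),'f',s['wrist_force'].round(1),'gap',s['finger_gap'].round(4)); return s
                                                                                                                                                                          ^^^^^^^^^^^^^^^^^^^^^
AttributeError: 'float' object has no attribute 'round'
```

Request:
step_arm(series=[[[2.7,-5.1,0],0,255],[[5.4,-10.2,0],0,255],[[8.1,-15.3,0],0,255],[[10.8,-20.4,0],0,255],[[10.8,-20.4,-4],0,255]])

```text
clock: 1.35
tcp_pos: [0.4308, 0.0635, 0.1919]
orientation: [0.003, 0.353, 0.936, 0.0]
wrist_force: [0.1, -0.1, -0.1]
finger_gap: 0.0
```

```bash
sed -i "s/s\['finger_gap'\].round(4)/round(s['finger_gap'],4)/" h.py
python3 - <<'E'
from h import *
s=st();p=s['tcp_pos']
P,j=strap(.94,.055); print(P, (P-p[:2])*100, j-jaw(s['orientation']))
c=cap('top'); save(c,'top1',(130,120,330,270),4)
E
```

```text
1.35 tcp [0.4308 0.0635 0.1919] F [-0.1164 -0.0732] jaw 0.849 f [ 0.1 -0.1 -0.1] gap 0.0
[0.42626439 0.06750756] [-0.45094548  0.40482726] 0.006287769626356132
```

View pics/top1.png

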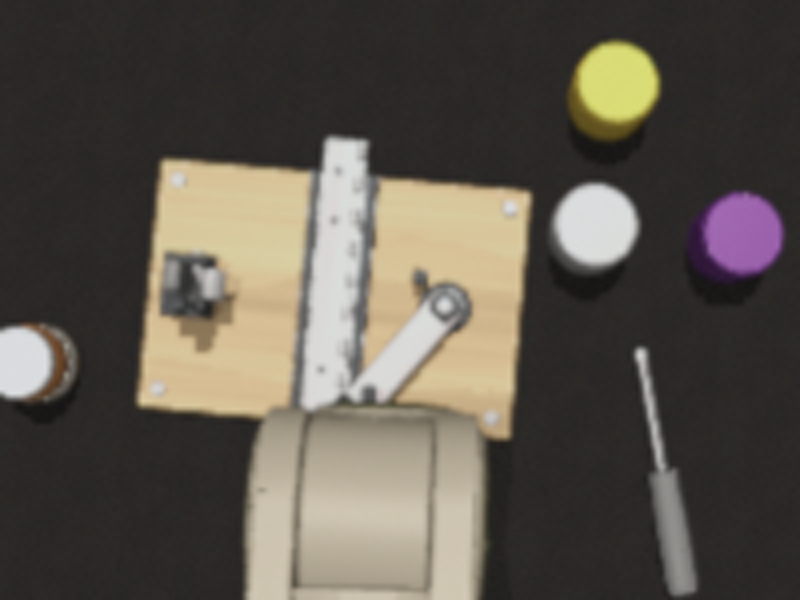

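The strap is still at its starting angle and the arm is over its opening side, with the strap hub at crop (447,305). Descending beside the strap.

Request:
step_arm(series=[[[-0.4,0.4,-4],0,255],[[-0.4,0.4,-8],0,255],[[-0.4,0.4,-12],0,255],[[-0.4,0.4,-14.9],0,255],[[-0.4,0.4,-14.9],0,255]])

```text
clock: 2.02
tcp_pos: [0.4185, 0.0695, 0.0348]
orientation: [-0.006, 0.352, 0.936, -0.003]
wrist_force: [0.2, 0.1, 0.5]
finger_gap: -0.0001
```

```bash
cat > plan.py <<'E'
from h import *
import sys
s=st();p=s['tcp_pos']
for th in map(float,sys.argv[2:]):
    P,j=strap(th,float(sys.argv[1])); print(th,((P-p[:2])*100).round(2),round(j-jaw(s['orientation']),3))
E
python3 plan.py .0285 .94 .85 .75 .65 .55
python3 - <<'E'
from h import *
c=cap('scene'); save(c,'scene1',(180,100,340,250),5)
E
```

```text
2.025 tcp [0.4185 0.0695 0.0348] F [-0.1292 -0.0682] jaw 0.852 f [0.2 0.1 0.5] gap -0.0001
0.94 [2.52 1.8 ] 0.003
0.85 [3.01 2.7 ] -0.087
0.75 [3.66 3.63] -0.187
0.65 [4.39 4.5 ] -0.287
0.55 [5.21 5.29] -0.387
```

View pics/scene1.png

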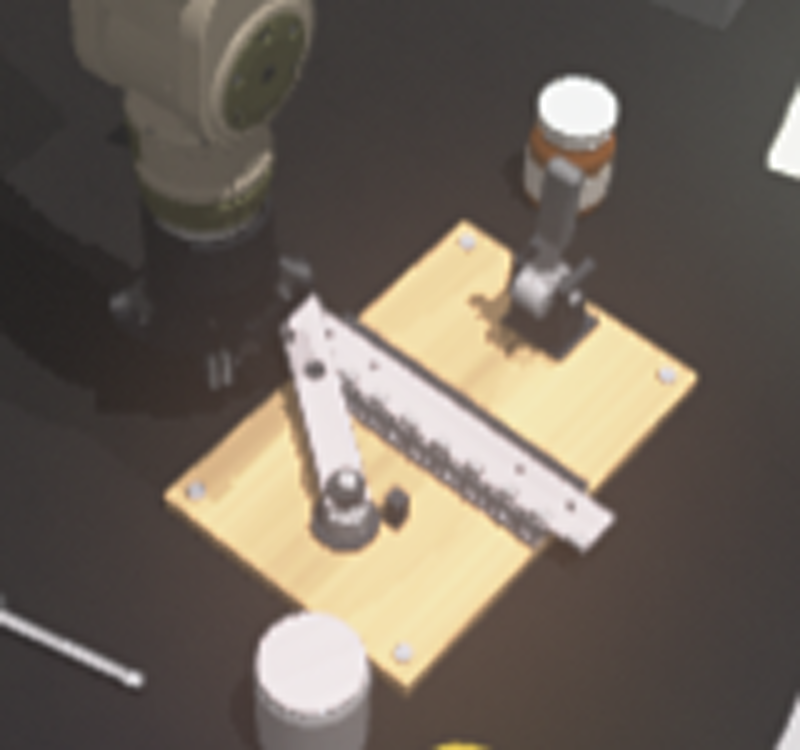

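The fingers are down at crop (215,370), on the opening side of the strap at (310,350), and clear of it. I'll settle at z 0.042, then push.

Request:
step_arm(series=[[[1.0,0.6,0.7],0,255],[[2.2,1.5,0.7],0,255],[[2.8,2.3,0.7],-0.05,255],[[3.1,2.8,0.7],-0.1,255],[[3.1,2.8,0.7],-0.1,255]])

```text
clock: 2.7
tcp_pos: [0.4528, 0.0982, 0.0441]
orientation: [-0.003, 0.398, 0.918, -0.001]
wrist_force: [-0.7, 0.6, -0.3]
finger_gap: 0.0
```

```bash
python3 plan.py .0285 .84 .75 .65 .55 .45
python3 - <<'E'
from h import *
c=cap('scene'); save(c,'scene2',(180,100,340,250),5)
E
```

```text
2.7 tcp [0.4528 0.0982 0.0441] F [-0.0974 -0.0367] jaw 0.753 f [-0.7  0.6 -0.3] gap 0.0
0.84 [-0.36 -0.08] 0.002
0.75 [0.23 0.76] -0.088
0.65 [0.96 1.63] -0.188
0.55 [1.78 2.42] -0.288
0.45 [2.67 3.12] -0.388
```

View pics/scene2.png

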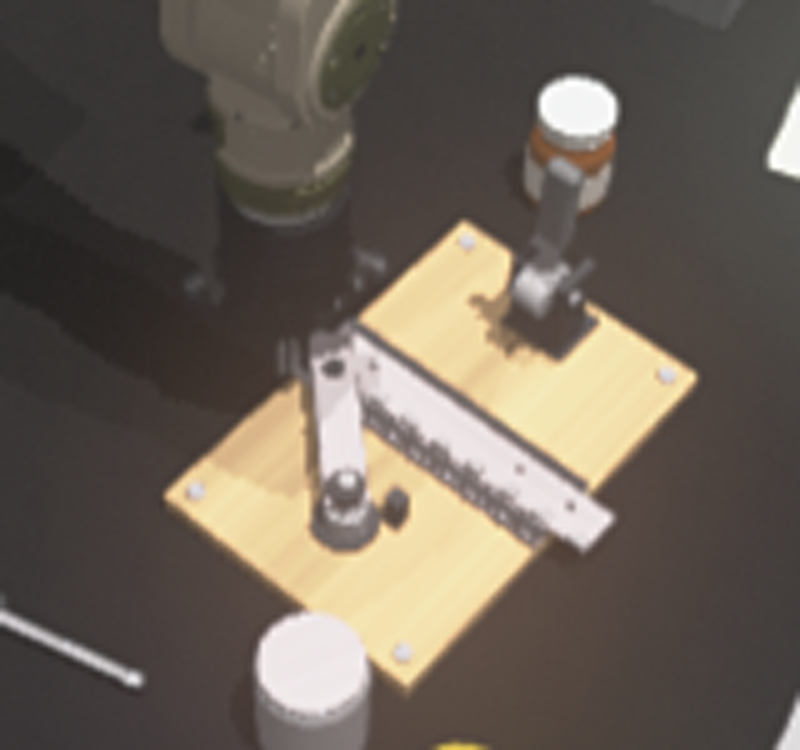

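The strap has swung to about 0.8 rad with the finger at crop (290,355) against it, so the push works. Continuing round.

Request:
step_arm(series=[[[0.3,0.8,-0.2],-0.09,255],[[0.7,1.3,-0.2],-0.14,255],[[1.2,1.9,-0.2],-0.22,255],[[1.8,2.4,-0.2],-0.29,255],[[2.3,2.8,-0.2],-0.35,255]])

```text
clock: 3.38
tcp_pos: [0.4752, 0.1263, 0.0421]
orientation: [-0.004, 0.552, 0.834, -0.001]
wrist_force: [-0.5, 0.3, 1.1]
finger_gap: 0.0
```

```bash
python3 plan.py .0285 .47 .4 .3 .2 .1 .05 0
```

```text
3.375 tcp [0.4752 0.1263 0.0421] F [-0.0775 -0.0068] jaw 0.402 f [-0.5  0.3  1.1] gap 0.0
0.47 [0.25 0.18] -0.017
0.4 [0.9  0.63] -0.087
0.3 [1.89 1.19] -0.187
0.2 [2.92 1.66] -0.287
0.1 [4.   2.01] -0.387
0.05 [4.55 2.15] -0.437
0.0 [5.11 2.26] -0.487
```

Request:
step_arm(series=[[[0.6,0.4,0],-0.06,255],[[1.2,0.8,0],-0.12,255],[[1.9,1.2,0],-0.19,255],[[2.5,1.5,0],-0.25,255],[[2.9,1.7,0],-0.29,255]])

```text
clock: 4.0
tcp_pos: [0.5042, 0.1432, 0.0422]
orientation: [-0.004, 0.667, 0.745, -0.001]
wrist_force: [-0.7, -0.6, 0.2]
finger_gap: -0.0001
```

```bash
python3 plan.py .0285 .2 .15 .1 .05 0 -.05
python3 - <<'E'
from h import *
c=cap('scene'); save(c,'scene3',(180,100,340,250),5)
E
```

```text
4.0 tcp [0.5042 0.1432 0.0422] F [-0.05    0.0125] jaw 0.111 f [-0.7 -0.6  0.2] gap -0.0001
0.2 [ 0.02 -0.04] 0.004
0.15 [0.56 0.15] -0.046
0.1 [1.1  0.32] -0.096
0.05 [1.65 0.46] -0.146
0.0 [2.21 0.57] -0.196
-0.05 [2.77 0.65] -0.246
```

View pics/scene3.png

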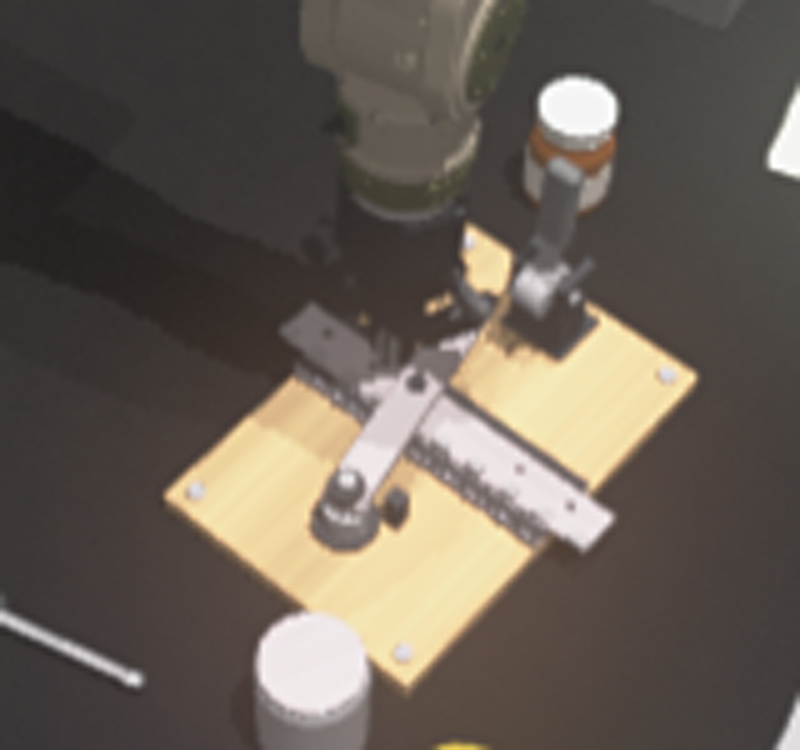

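The strap is almost square, running from the hub (347,485) through the screw at (418,380), and the strip hasn't moved. Now the last part, slowly.

Request:
step_arm(series=[[[0.5,0.1,0],-0.05,255],[[0.9,0.2,0],-0.1,255],[[1.3,0.3,0],-0.14,255],[[1.6,0.4,0],-0.17,255],[[1.7,0.4,0],-0.19,255]])

```text
clock: 4.68
tcp_pos: [0.5218, 0.1476, 0.0423]
orientation: [-0.004, 0.735, 0.678, 0.0]
wrist_force: [-1.0, 0.9, 0.2]
finger_gap: 0.0002
```

```bash
python3 plan.py .0285 .05 0 -.05
```

```text
4.675 tcp [0.5218 0.1476 0.0423] F [-0.0329  0.0184] jaw -0.08 f [-1.   0.9  0.2] gap 0.0002
0.05 [-0.11  0.01] 0.045
0.0 [0.45 0.12] -0.005
-0.05 [1.01 0.2 ] -0.055
```

Request:
step_arm(series=[[[0.15,0,0],0,255],[[0.3,0,0],0,255],[[0.4,0,0],0,255],[[0.4,0,0],0,255]])

```text
clock: 5.18
tcp_pos: [0.526, 0.1476, 0.0423]
orientation: [-0.004, 0.735, 0.678, 0.0]
wrist_force: [0.2, 0.2, 0.8]
finger_gap: -0.0003
```

Request:
step_arm(series=[[[0.15,0,0],0,255],[[0.25,0,0],0,255],[[0.25,0,0],0,255]])

```text
clock: 5.55
tcp_pos: [0.5264, 0.1475, 0.0422]
orientation: [-0.005, 0.735, 0.678, -0.001]
wrist_force: [-7.7, 1.4, 4.7]
finger_gap: 0.0001
```

```bash
python3 plan.py .0285 0
```

```text
5.55 tcp [0.5264 0.1475 0.0422] F [-0.0283  0.0187] jaw -0.08 f [-7.7  1.4  4.7] gap 0.0001
0.0 [-0.01  0.13] -0.005
```

The force has risen to 8 N at exactly the predicted closed position (offset 28.3 mm, theta about 0). One more small nudge should confirm the stop.

Request:
step_arm(series=[[[0.2,0,0],0,255],[[0.2,0,0],0,255]])

```text
clock: 5.8
tcp_pos: [0.5264, 0.1475, 0.042]
orientation: [-0.006, 0.735, 0.678, -0.002]
wrist_force: [-6.9, 1.5, 5.1]
finger_gap: 0.0001
```

Request:
step_arm(series=[[[-1,0,0],0,255],[[-2.5,0,0],0,255],[[-2.5,0,4],0,255],[[-2.5,0,9],0,255],[[-2.5,0,14],0,255]])

```text
clock: 6.42
tcp_pos: [0.5004, 0.1474, 0.1834]
orientation: [-0.006, 0.735, 0.679, -0.003]
wrist_force: [0.9, 0.6, 0.2]
finger_gap: -0.0002
```

Request:
step_arm(series=[[[-3,-1,3],0,255],[[-8,-3,4],0,255],[[-12,-5,4],0,255],[[-12,-5,4],0,255]])

```text
clock: 6.92
tcp_pos: [0.3773, 0.0968, 0.2235]
orientation: [-0.006, 0.735, 0.678, -0.003]
wrist_force: [0.5, 0.1, 0.6]
finger_gap: -0.0002
```

```bash
python3 - <<'E'
from h import *
st()
c=cap('top'); save(c,'top4',(130,120,290,240),5)
c=cap('scene'); save(c,'scene4',(180,100,340,250),5)
E
```

```text
6.925 tcp [0.3773 0.0968 0.2235] F [-0.1725 -0.0446] jaw -0.08 f [0.5 0.1 0.6] gap -0.0002
```

View pics/top4.png

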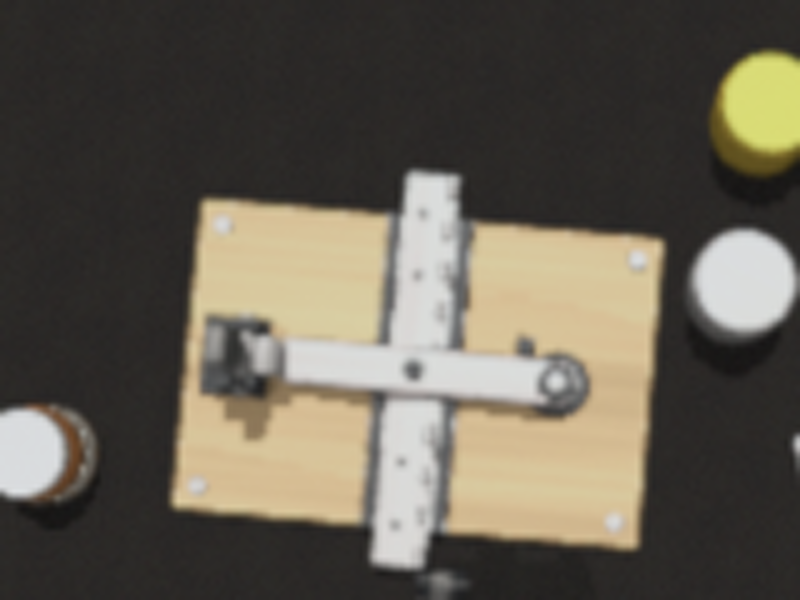

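View pics/scene4.png

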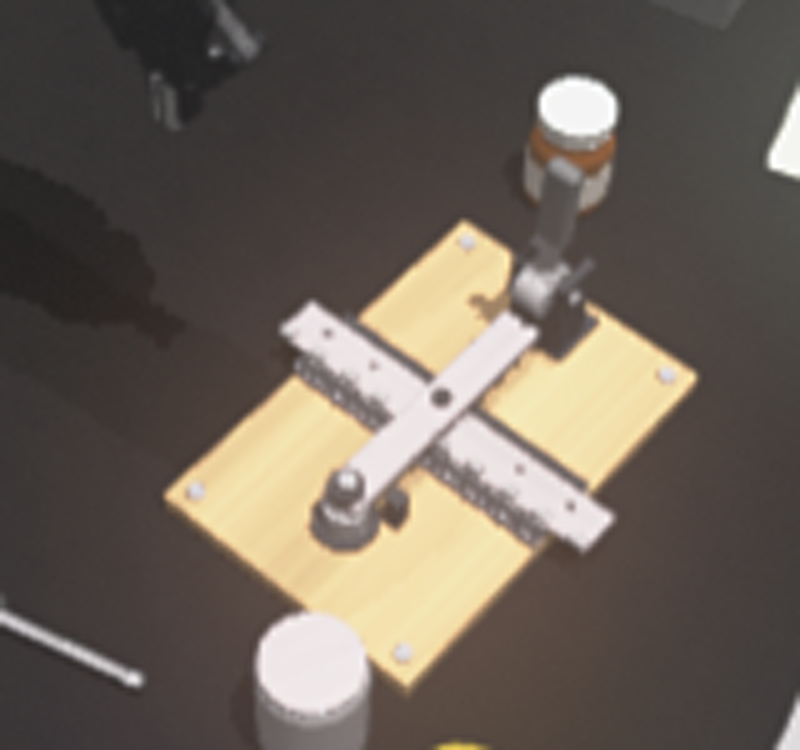

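The strap is square across the strip, from the hub at top crop (555,382) to its end at (280,360) by the post. It rests at its stop, and the strip is still in its bed. Next I'll locate the lever tip from both views.

```bash
python3 - <<'E'
from h import *
t=load('top');s=load('scene')
for z in (.17,.178,.185,.19):
    a=ray(t,np.array([222,345])/5+[130,120]-.4,z)[0]; b=ray(s,np.array([565,170])/5+[180,100]-.4,z)[0]
    print(z,F(a).round(4),F(b).round(4),a.round(3))
for j in (0,.1,.2,.3,.35):
    a=j-.25; P=np.r_[W(0,.109-.105*np.sin(a)),.08+.105*np.cos(a)]
    print(j,(proj(t,P)-[130,120]).round(1)*5,(proj(s,P)-[180,100]).round(1)*5)
E
```

```text
0.17 [0.0003 0.1007] [-0.0059  0.1149] [0.562 0.227 0.17 ]
0.178 [-0.0001  0.0993] [-0.0023  0.1085] [0.561 0.225 0.178]
0.185 [-0.0004  0.0981] [0.0009 0.1029] [0.561 0.224 0.185]
0.19 [-0.0006  0.0972] [0.0032 0.0989] [0.561 0.223 0.19 ]
0 [[156.5 337. ]] [[593.5 141. ]]
0.1 [[173.5 338.5]] [[583.5 148. ]]
0.2 [[191.5 340. ]] [[573.5 156.5]]
0.3 [[210.  341.5]] [[562.5 166.5]]
0.35 [[219.5 342.5]] [[557. 172.]]
```

The two views agree: the lever is at about 0.32 rad, with its tip at fixture (0.000, 0.100), z 0.185. I'll go round over it at z 0.22 to its outer (+y) side.

Request:
step_arm(series=[[[3,4.5,0.5],0,255],[[7,8.5,0.5],0,255],[[11,12.5,0.5],0,255],[[15,16,0.5],0,255],[[18.8,17.6,0.5],0,255]])

```text
clock: 7.65
tcp_pos: [0.5706, 0.2763, 0.2273]
orientation: [-0.006, 0.734, 0.679, -0.002]
wrist_force: [0.4, -0.3, 0.4]
finger_gap: 0.0002
```

Request:
step_arm(series=[[[0,0,0],0,255],[[0,0.2,-2],0,255],[[0,0.2,-4],0,255],[[0,0.2,-6],0,255],[[0,0.2,-7],0,255]])

```text
clock: 8.28
tcp_pos: [0.5696, 0.2782, 0.1557]
orientation: [-0.006, 0.734, 0.679, -0.003]
wrist_force: [-0.4, 0.7, -0.6]
finger_gap: -0.0003
```

```bash
cat > lev.py <<'E'
from h import *
import sys
s=st();p=s['tcp_pos']
r=float(sys.argv[1]);push=float(sys.argv[2])
for j in map(float,sys.argv[3:]):
    a=j-.25; cy=.109-r*np.sin(a)+(.007-push)*np.cos(a); cz=.08+r*np.cos(a)+(.007-push)*np.sin(a)
    P=np.r_[W(0,cy+.011),cz]; print(j,((P-p)*100).round(2))
E
python3 lev.py .075 0 .33 .45 .6 .75 .9
python3 - <<'E'
from h import *
c=cap('scene'); save(c,'scene5',(180,80,340,230),5)
E
```

```text
8.275 tcp [0.5696 0.2782 0.1557] F [0.0037 0.1525] jaw -0.077 f [-0.4  0.7 -0.6] gap -0.0003
0.33 [-0.64 -3.11 -0.04]
0.45 [-0.71 -4.01 -0.08]
0.6 [-0.81 -5.12 -0.29]
0.75 [-0.9  -6.18 -0.66]
0.9 [-0.98 -7.18 -1.18]
```

View pics/scene5.png

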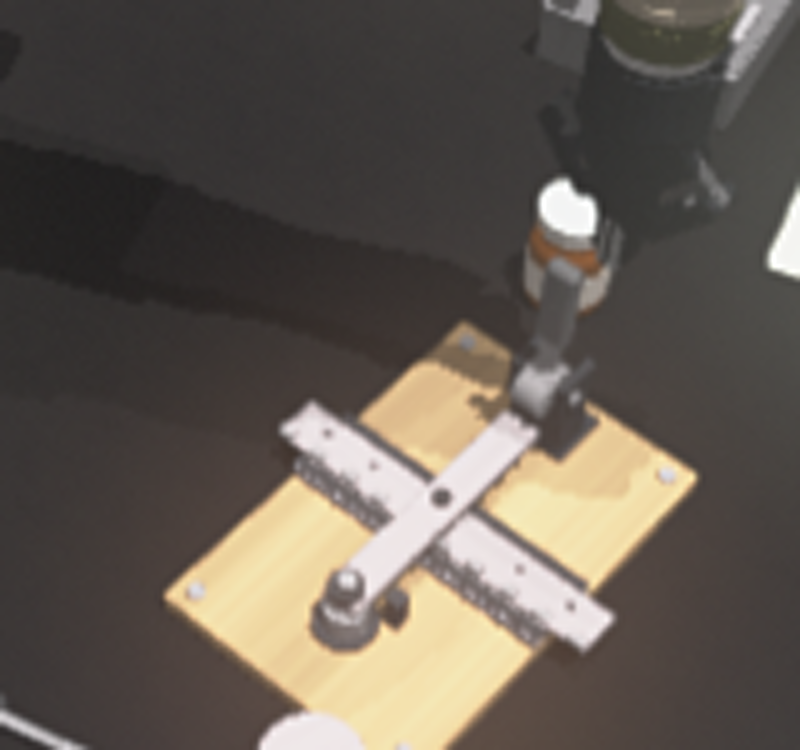

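The fingers, at crop (605,240), are on the outer side of the raised lever, whose tip is at (565,270). Pushing toward -y, then down along the arc.

Request:
step_arm(series=[[[-0.6,-2,0],0,255],[[-0.6,-3.1,0],0,255],[[-0.7,-4,-0.1],0,255],[[-0.8,-5.1,-0.3],0,255],[[-0.9,-6.2,-0.7],0,255]])

```text
clock: 8.95
tcp_pos: [0.5612, 0.2157, 0.1486]
orientation: [-0.006, 0.734, 0.679, -0.002]
wrist_force: [1.3, 1.4, 3.7]
finger_gap: 0.0001
```

```bash
python3 lev.py .075 0 .75 .9 1.05 1.2 1.35 1.5
python3 - <<'E'
from h import *
c=cap('scene'); save(c,'scene6',(180,80,340,230),5)
E
```

```text
8.95 tcp [0.5612 0.2157 0.1486] F [0.0006 0.0896] jaw -0.077 f [1.3 1.4 3.7] gap 0.0001
0.75 [-0.06  0.07  0.06]
0.9 [-0.14 -0.93 -0.47]
1.05 [-0.22 -1.84 -1.13]
1.2 [-0.29 -2.63 -1.93]
1.35 [-0.34 -3.3  -2.83]
1.5 [-0.39 -3.83 -3.83]
```

View pics/scene6.png

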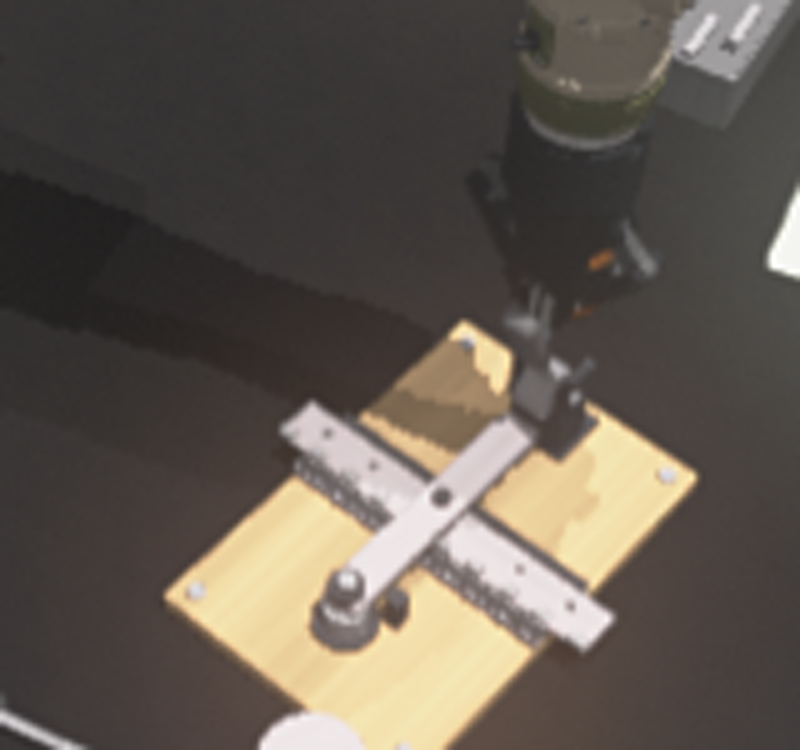

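The lever is following, with its tip now at (525,320), leaning inward with the fingers behind it. The strap hasn't moved. Continuing the arc.

Request:
step_arm(series=[[[-0.1,-0.9,-0.5],0,255],[[-0.2,-1.8,-1.1],0,255],[[-0.3,-2.6,-1.9],0,255],[[-0.3,-3.3,-2.8],0,255],[[-0.3,-3.3,-2.8],0,255]])

```text
clock: 9.62
tcp_pos: [0.5565, 0.1803, 0.1181]
orientation: [-0.006, 0.734, 0.679, -0.004]
wrist_force: [-0.8, 0.6, 0.1]
finger_gap: -0.0
```

```bash
python3 lev.py .075 0 1.35 1.5 1.65 1.75 1.82
python3 - <<'E'
from h import *
c=cap('scene'); save(c,'scene7',(180,80,340,230),5)
E
```

```text
9.625 tcp [0.5565 0.1803 0.1181] F [-0.0011  0.0539] jaw -0.079 f [-0.8  0.6  0.1] gap -0.0
1.35 [0.13 0.23 0.22]
1.5 [ 0.08 -0.3  -0.78]
1.65 [ 0.05 -0.67 -1.84]
1.75 [ 0.03 -0.83 -2.58]
1.82 [ 0.03 -0.9  -3.1 ]
```

View pics/scene7.png

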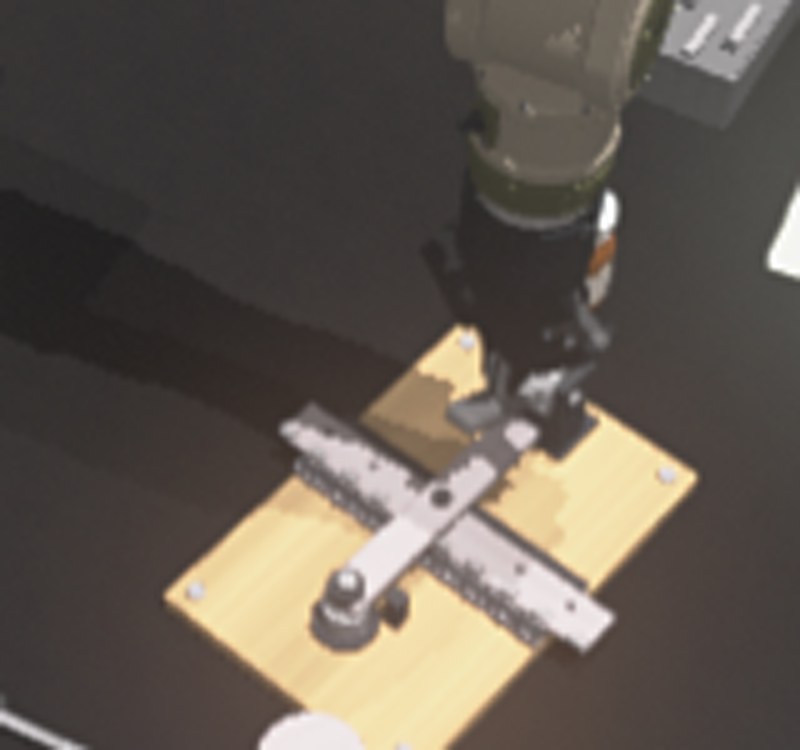

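The lever has reached about 1.35 rad, with its grip end at (470,412) over the strap and the fingers on its top face. Next comes the downward press, slowly, watching the force.

Request:
step_arm(series=[[[0,-0.3,-0.7],0,255],[[0,-0.6,-1.4],0,255],[[0,-0.8,-2.1],0,255],[[0,-0.9,-2.7],0,255],[[0,-0.9,-2.9],0,255]])

```text
clock: 10.3
tcp_pos: [0.5564, 0.1714, 0.0888]
orientation: [-0.007, 0.734, 0.679, -0.005]
wrist_force: [-0.6, -2.6, 2.6]
finger_gap: 0.0002
```

Request:
step_arm(series=[[[0,0,-0.15],0,255],[[0,0,-0.3],0,255],[[0,0,-0.3],0,255]])

```text
clock: 10.68
tcp_pos: [0.5564, 0.1713, 0.087]
orientation: [-0.006, 0.734, 0.679, -0.005]
wrist_force: [-3.3, -3.1, 9.0]
finger_gap: 0.0004
```

Request:
step_arm(series=[[[0,0,-0.3],0,255],[[0,0,-0.5],0,255],[[0,0,-0.5],0,255]])

```text
clock: 11.05
tcp_pos: [0.5566, 0.1713, 0.0866]
orientation: [-0.005, 0.734, 0.679, -0.003]
wrist_force: [-9.7, -5.1, 29.8]
finger_gap: -0.0004
```

Request:
step_arm(series=[[[0,0,3],0,255],[[0,0,8],0,255],[[0,0,13],0,255],[[-5,0,13],0,255],[[-11,0,13],0,255]])

```text
clock: 11.68
tcp_pos: [0.4467, 0.1719, 0.217]
orientation: [-0.005, 0.734, 0.679, -0.002]
wrist_force: [-1.0, 0.5, 0.2]
finger_gap: 0.0001
```

Request:
step_arm(series=[[[-5,0,0],0,255],[[-9,0,2],0,255],[[-9,0,2],0,255],[[-9,0,2],0,255]])

```text
clock: 12.18
tcp_pos: [0.3573, 0.1723, 0.237]
orientation: [-0.005, 0.734, 0.679, -0.001]
wrist_force: [-0.4, -0.2, 0.1]
finger_gap: -0.0
```

```bash
python3 - <<'E'
from h import *
st()
c=cap('top'); save(c,'top8',(130,120,290,240),5)
c=cap('scene'); save(c,'scene8',(180,100,340,250),5)
P=np.r_[W(0,.004),.087]
print('closed tip px', (proj(load('top'),P)-[130,120])*5,(proj(c,P)-[180,100])*5)
E
```

```text
12.175 tcp [0.3573 0.1723 0.237 ] F [-0.1989  0.029 ] jaw -0.078 f [-0.4 -0.2  0.1] gap -0.0
closed tip px [[400.41529923 364.6425914 ]] [[445.37354848 366.76524009]]
```

View pics/top8.png

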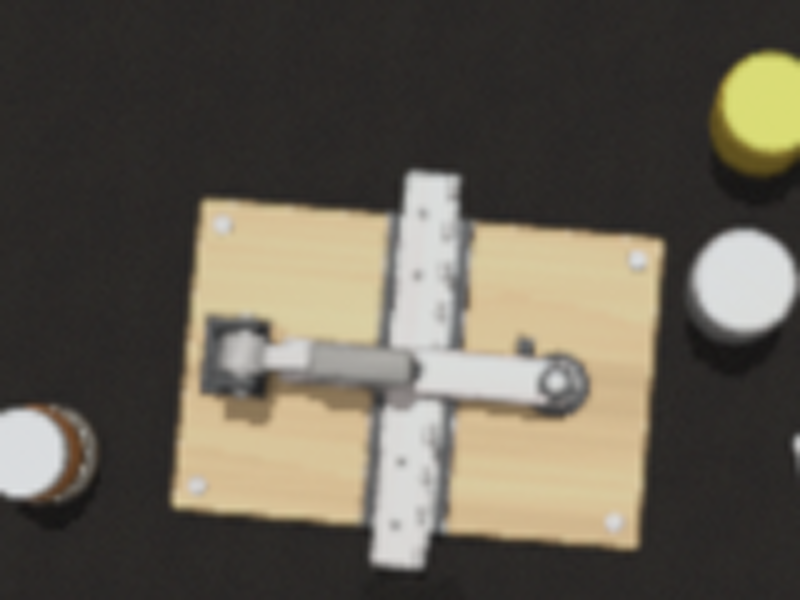

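View pics/scene8.png

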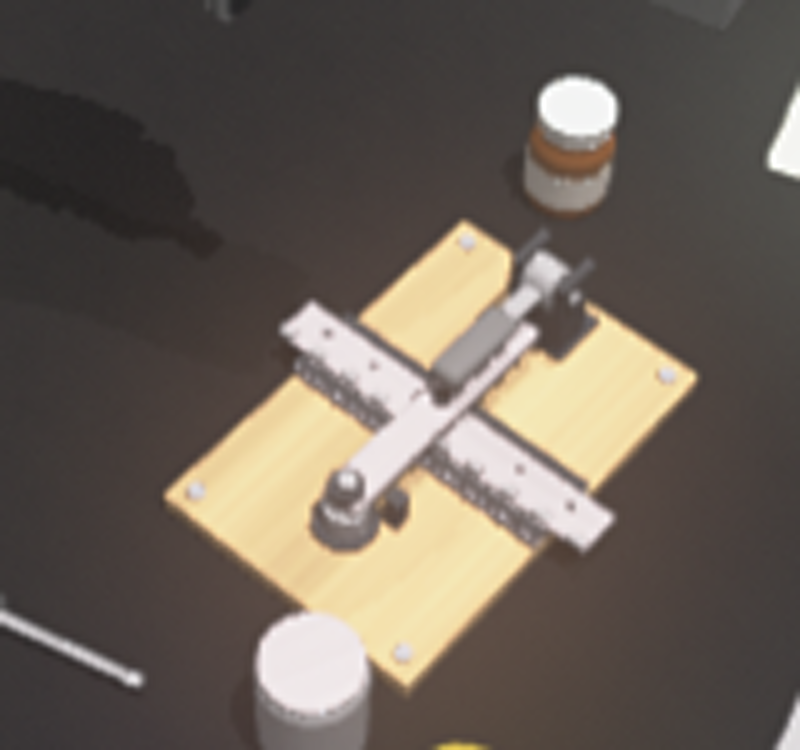

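The lever lies level along the strap, its grip end at top crop (410,370). The strap is still square, and the strip, jar, can and driver are where they were. The grip top stopped at z 86.6 mm under 30 N (87 expected), so I'm handing in.

```bash
python3 -c "
from workcell import env
print(env.hand_in())"
```

```text
the job is handed in; nothing more can be done
None
```

The strip is clamped: I pushed the strap shut with the back of the closed fingers, then swung the cam lever down over it. The job was handed in at about 12 s with the arm clear; hand-in reports no verdict.

- **Strap:** it stopped about where the closed position was predicted. The force rose to about 8 N and a further nudge gave no motion, and the pictures show it square across the strip.
- **Lever:** the grip top stopped at z 86.6 mm under 30 N vertical force (87 mm expected), and the lever looks level over the strap.
- **Other things:** the strip is still in its bed. The jar, can and screwdriver looked unmoved in the last pictures, though only part of the screwdriver was in view.
- **One disagreement:** the closed lever tip appeared about 8 mm nearer the strap pivot than I predicted. I had assumed the lever axis was at the middle of its post, so it probably sits a little further in. The height and force at the stop don't depend on that.

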